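# Clamp the adhesive jar in the bench shaker

### The arm

A 6-joint arm with a two-finger parallel gripper is mounted at the origin on the work surface. World frame = base frame: x ahead of the robot, y to its left, z up, the work surface at z = 0. Lengths are in mm, angles in rad, forces in N, time in s.
With the tool pointing down it reaches from about 350 to 925 mm from the base axis. Payload 6.4 kg.
Tool frame: the origin (TCP) lies at the very end of the fingers, on their centre line; the grasp point (between the pads) lies manip.hold_point_z behind it (manip.hold_point_z is the distance from the TCP to the grasp point, in mm); z points along the fingers, y is the line along which they close (so a half turn about z gives the same grasp; the last joint's range is limited). The gripper opens to 85 mm and grips with 20 to 120 N. Pads are 22 mm wide; open, the fingers measure 114 mm over their backs; the gripper's body (76 mm by 85 mm) begins 54 mm behind the grasp point. The pads swing forward as they close: fully open they stand 13 mm farther back than shut.
Start: joints at [0.966, 0.245, 1.558, -0, 1.339, -0.174], TCP at [271.437, 590.623, 231.29] pointing down, gripper open.
Joint ranges: [-3.13, 3.13], [-1.02, 2.26], [0.13, 2.54], [-0.95, 4.09], [0.21, 2.88], [-2.74, 2.74]. Speed limits (rad/s): [2.57, 2.57, 3.14, 3.14, 3.14, 3.14].

### API

Orientations are given as a unit quaternion [x, y, z, w].
In Python, from station import status, optics, workorder, manip gives the robot as it stands.
- The arm moves only by the tool arm_command, never from a script. Its arguments are lists of equal length, an entry for each row: "dp": the shift along the tool's x, y, z in units of 50 mm (1.0 is 50 mm), a list of three; "twist": the turn about the tool's z in units of 5 degrees (1.0 is 5 degrees). A call has 1 to 5 rows; each row shifts and turns the commanded pose from where the row before left it, along the tool's axes as they then stand; what a row does not reach is not made up. A row lasts 1/10 s, in which the tool goes at most 50 mm and 8.59 degrees, less where a joint would pass 70% of its speed; a pose out of reach is approached as far as the arm can. A call is refused whole if a number of a shift passes 1 or a number of a turn 1, either way. A call with a gripper value outside its range is refused whole. "jaw" is the closure, from -1 (fully open) to 1 (shut), set as the call begins (left out, the last holds). The fingers move at their own pace and stop on an object; the grip force is fixed at half the most. Time passes only in rows, so rows that do not move let the fingers close. It gives the time, the measured TCP pose, the force, the opening and the grip force at its end, in the units of the state.
- status.sense(): the state, without advancing time (a new reading comes with each control period).
- optics.snapshot(name): name is "scene" or "side" or "wrist"; returns the picture (384x512x3 uint8, red, green, blue); there is no depth.
- optics.calibration(name): a dict with "fx", "fy", "cx", "cy" (pixels), "T" (4x4, takes a point from camera to world coordinates). Camera axes: x right, y up, looking along -z (the intrinsics and any distortion apply to the point x, -y, -z); pixel columns grow to the right and rows downward; lengths in mm; the calibration is good to about 2 mm. A picture is of the moment at which its call begins: read the wrist's pose just before it. calibration takes no time and is no camera call; for the wrist camera it gives the pose at the moment of the call.
- workorder.job_done(): hands the job in; it is judged then, once.
The state is a dict: "time": time; "qpos": joint angles; "qd": joint speeds; "effort": joint torques, N m; "tool_pos": TCP position; "orientation": TCP orientation; "force": force on the tool from outside, world axes, zero at the start; "wrist_torque": the same for the moment, N m; "opening": finger opening in mm; "finger_force": force on a finger pad.
Only numpy, scipy, OpenCV 4.12 (cv2) and the standard library are available. Lean on these libraries where they do the work, as an engineer would, in place of code of your own. Each camera call takes 0.05 s, during which the arm holds its last target. There are 200 camera calls.

### The job

Load the tall wide jar (not the squat jar or the slim bottle) into the bench shaker: draw the sprung clamp jaw back by its ball handle, swing the handle over into its holding notch so that the jaw stays open by itself, and stand the jar upright and gently on the shaker's plate in front of the V-block. Then bring the handle out of the notch to its upright slot again and ease the jaw forward under control, without letting it snap, until the spring holds the jar in the V-block, and let go. Do not tip the jar or shift the other things on the bench.

Things in the scene. Friction and masses are not known exactly. Their poses are not given: they have to be found in the camera images.
- shaker: Bench shaker, fixed: grey housing 220 (x) by 340 (y) mm, aluminium plate on top, its surface 77 mm above the origin. Origin: centre of the underside; z up; dials on the operator's side, -x. On the plate from -y to +y: V-block (55 mm high, open to +y), place for the jar, sprung jaw (60 mm wide, top 56 mm above the plate), steel guide barrel with the ball handle.
- barrel (a point): Point on the axis of the guide barrel (shaker frame 0, 62, 115 mm), fixed. Barrel 48 mm in diameter, axis along y, from y 36 to 136 mm. A J-shaped slot in its wall guides the handle: a straight run along the top; at its +y end a cross slot leads down the operator's side (-x); at the bottom of that, the holding notch runs 6 mm back towards -y.
- seat (a point): Point on the plate surface under the centre of the jar when the jar lies in the V-block (shaker frame 0, -55, 77 mm).
- jaw (a joint): Travel of the sprung jaw, m: 0 = fully forward (-y), 0.044 = drawn right back to +y (hard stop). The spring pushes it forward, 6 N at 0, 12 N at 0.044. Jaw and handle slide together. The jaw's face is 20 mm + travel from the seat point along +y: it rests on the 60 mm jar at 0.010; parked at 0.030 it leaves the jar 20 mm of room.
- handle (a joint): Swing of the ball handle about the barrel's axis, rad: 0 upright, 1.047 right over to -x. Upright while travel is under 0.036; from 0.036 to 0.044 it swings freely (little resistance). Swung past 1.0 it can move forward into the notch, where spring and weight hold it at travel 0.030. To come out: draw back beyond 0.036, then swing up.
- ball (a point): Centre of the black ball, 30 mm in diameter, on the 8 mm steel handle, 78 mm from the barrel's axis. Shaker frame, mm: upright 0, 62 + travel, 193; in the notch -67.5, 92, 154. Grip it from above with fingers closing along the shaker's y; a light grip (about 20 N) lets it turn between the pads as the handle swings.
- jar: The jar to clamp: white plastic, straight round body 60 mm in diameter and 90 mm high with a paper band, black screw cap 56 mm in diameter from 93 mm to 117 mm, full, about 0.33 kg. Origin: centre of its underside; z up along its axis. It stands on the bench.
- squat_jar: Bystander: low white jar with black lid, 74 mm in diameter, 62 mm high. Origin: centre of underside.
- slim_bottle: Bystander: slim white bottle with pointed black nozzle, 42 mm in diameter, 152 mm high. Origin: centre of underside.
- staple_gun: Bystander: upholstery staple gun lying on its side at the back, about 195 by 135 by 42 mm.
- screwdriver: Bystander: screwdriver lying on the bench left of the shaker.
- tape_measure: Bystander: pocket tape measure lying flat beyond the shaker, 72 by 66 by 34 mm.
- staple_box: Bystander: cardboard box of staples 75 by 120 by 45 mm.
- bolt_bin: Bystander: green stacking bin with bolts, 105 by 150 by 70 mm, on the right.

How it is judged:
By the outcome, as a careful person would: the job done as asked, in the order asked, and still so for the second after the job is handed in, with the robot touching nothing.
It also fails if it takes over 72 s, if anything falls off the work surface, if the arm or the gripper's body presses on something with over 40 N, if the wrist force passes 120 N, or if a joint passes its speed limit or range.

## Working session

There is one attempt and no reset: what is moved stays moved. The work goes in short steps, Python scripts to look and compute and a tool call to move; the robot and the scene stay as the last step left them, time stands still between calls to the robot, and variables do not carry over. Pictures are saved under pics/ and viewed, at most 10 in all, crops included, and the job is handed in when it is done.

Besides the shell and the picture viewer there is one more tool, called after ">>>" as name(argument=value, ...), one argument or row to a line, values as JSON. arm_command: Moves the arm, as the interface text tells. Its arguments: {"type":"object","properties":{"dp":{"type":"array","items":{"type":"array","items":{"type":"number"}}},"twist":{"type":"array","items":{"type":"number"}},"jaw":{"type":"number"}},"required":["dp","twist"]}

```bash
ls; mkdir -p pics; python3 - <<'E'
from station import status, optics, workorder, manip
import cv2, numpy as np
print(status.sense()); print(manip.hold_point_z)
for n in("scene","side"):
    im=optics.snapshot(n); cv2.imwrite(f"pics/{n}0.png",im[...,::-1]); c=optics.calibration(n); print(n,c)
    np.save(f"{n}0.npy",im)
print(optics.calibration("wrist"))
E
```

```text
pics
{'time': 0.0, 'qpos': array([ 9.65863363e-01,  2.45804744e-01,  1.55904681e+00,  1.59721988e-05,
        1.33868866e+00, -1.74112084e-01]), 'qd': array([-7.96403474e-04,  3.28771926e-04,  2.24614733e-04,  7.13980691e-04,
       -2.35145689e-03,  4.22488913e-05]), 'effort': array([ 1.23051501e-03, -4.29498303e+01, -3.26135731e+01, -1.37411149e-05,
        5.32375183e-03,  2.56381945e-06]), 'tool_pos': array([271.12109128, 590.13163387, 230.16866023]), 'orientation': array([ 2.13750101e-01,  9.76887888e-01, -8.97881038e-04, -3.76976697e-04]), 'force': array([-0.37635212,  0.60289188,  0.54543023]), 'wrist_torque': array([-0.02081494,  0.02878284,  0.03695181]), 'finger_force': 0.0, 'opening': 85.24104501017315}
18.700000000000003
scene {'fx': 468.0092282768656, 'fy': 468.0092282768656, 'cx': 261.52977530213917, 'cy': 193.0906020021871, 'T': array([[-6.32767097e-01, -4.61465874e-01,  6.21815927e-01,
         1.59843706e+03],
       [ 7.74167376e-01, -3.59948085e-01,  5.20674803e-01,
         7.69394709e+02],
       [-1.64522012e-02,  8.10855488e-01,  5.85015130e-01,
         1.0900
[... 302 characters left out ...]
   [-5.53460586e-01,  5.14802215e-01, -6.54721360e-01,
        -7.72542438e+02],
       [ 2.26426495e-02,  7.95107331e-01,  6.06045908e-01,
         7.73851370e+02],
       [ 0.00000000e+00,  0.00000000e+00,  0.00000000e+00,
         1.00000000e+00]])}
{'fx': 329.7563115940164, 'fy': 329.7563115940164, 'cx': 255.6096851683768, 'cy': 189.8609023489393, 'T': array([[ 4.17061934e-01, -8.78072194e-01, -2.34624309e-01,
         2.09836175e+02],
       [ 9.08877397e-01,  4.02611833e-01,  1.08837443e-01,
         6.17375223e+02],
       [-1.10460966e-03, -2.58636686e-01,  9.65974039e-01,
         3.72162360e+02],
       [ 0.00000000e+00,  0.00000000e+00,  0.00000000e+00,
         1.00000000e+00]])}
```

View pics/scene0.png

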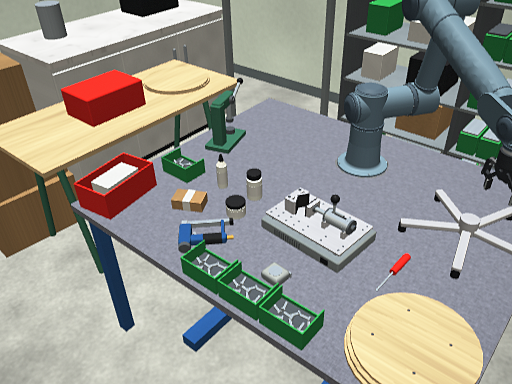

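View pics/side0.png

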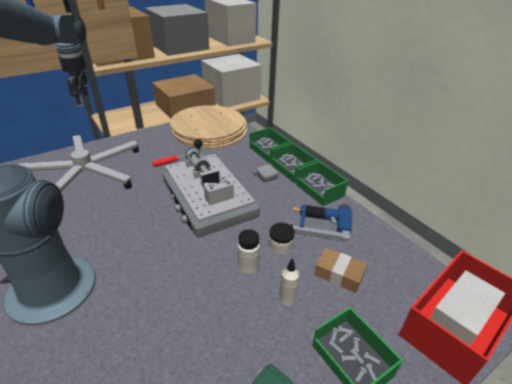

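```bash
cat > h.py <<'E'
import numpy as np, cv2
from station import status, optics, manip
def ray(c,u,v):
    T=c["T"]; d=T[:3,:3]@np.array([(u-c["cx"])/c["fx"],-(v-c["cy"])/c["fy"],-1]); return T[:3,3],d/np.linalg.norm(d)
def plane(c,u,v,z):
    o,d=ray(c,u,v); return o+d*(z-o[2])/d[2]
def tri(c1,p1,c2,p2):
    A=np.zeros((3,3));b=np.zeros(3)
    for c,p in((c1,p1),(c2,p2)):
        o,d=ray(c,*p);P=np.eye(3)-np.outer(d,d);A+=P;b+=P@o
    x=np.linalg.solve(A,b); return x
def proj(c,X):
    p=np.linalg.inv(c["T"])@np.append(X,1); return np.array([c["cx"]-c["fx"]*p[0]/p[2],c["cy"]+c["fy"]*p[1]/p[2]])
E
python3 - <<'E'
from h import *
a=np.load("scene0.npy");b=np.load("side0.npy")
for n,im in(("scene",a),("side",b)):
    dark=((im.max(2)<60)).astype(np.uint8)
    k,l,s,ce=cv2.connectedComponentsWithStats(dark)
    for i in range(1,k):
        if 8<s[i,4]<1500 and (220<ce[i,0]<400 if n=="scene" else 140<ce[i,0]<330) and (140 if n=="scene" else 125)<ce[i,1]<300: print(n,s[i],ce[i].round(1))
A=cv2.resize(a[155:275,225:390],None,fx=4,fy=4,interpolation=cv2.INTER_CUBIC)[...,::-1]
B=cv2.resize(b[130:280,145:305],None,fx=4,fy=4,interpolation=cv2.INTER_CUBIC)[...,::-1]
cv2.imwrite("pics/a1.png",A);cv2.imwrite("pics/b1.png",B)
E
```

```text
scene [228 132  18  21  47] [236.1 142.1]
scene [379 152   1  10  10] [379.  156.5]
scene [219 154   4   8  23] [220.3 157.7]
scene [247 169  14  12 144] [253.5 174.2]
scene [226 195  19  14 222] [235.1 201.8]
scene [295 194  14  20 153] [301.9 201.1]
scene [331 195   9  10  64] [334.7 199.1]
scene [229 218   4   7  21] [230.9 221.2]
scene [346 221  10  14  61] [350.8 227.9]
scene [320 257   8   9  49] [323.5 261. ]
scene [216 261  22  18  35] [226.8 269.7]
scene [258 285  21  20  38] [268.4 294. ]
side [195 140   7   9  49] [197.8 143.7]
side [196 162  12   8  37] [200.9 165.1]
side [202 172  17  11 130] [210.8 177.6]
side [174 197   5   7  18] [175.9 200.3]
side [306 206  19  13 192] [314.9 212. ]
side [181 208   4   6  15] [182.3 210.9]
side [187 219   6  10  24] [189.3 223.7]
side [270 223  24  20 380] [281.5 232.6]
side [239 230  20  19 306] [248.4 239. ]
side [288 260   7  11  55] [290.9 265.6]
```

View pics/a1.png

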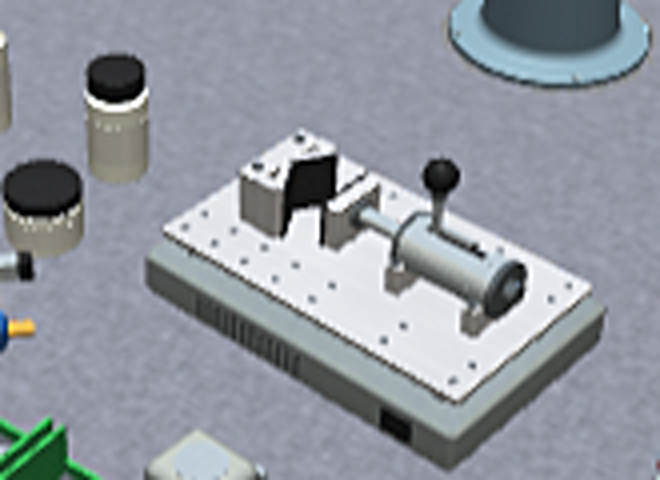

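View pics/b1.png

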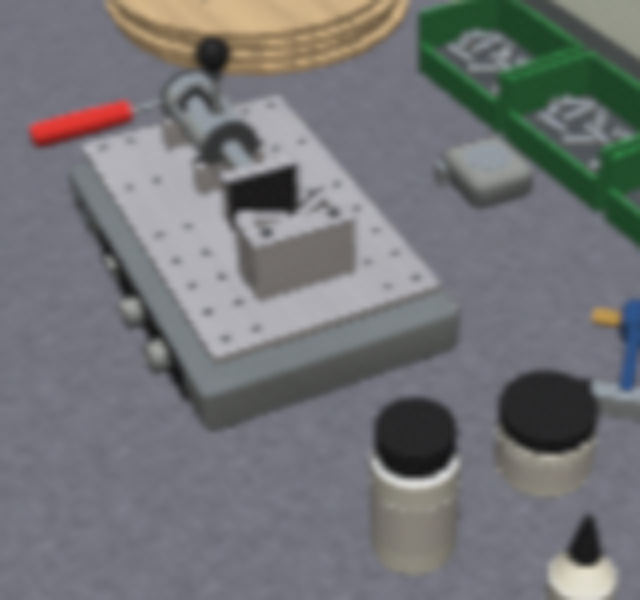

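```bash
python3 - <<'E'
from h import *
cs=optics.calibration("scene");cd=optics.calibration("side")
f=lambda p,o:((np.array(p)+.5)/4-.5+o)
S=[plane(cs,*f(p,(225,155)),77) for p in((165,232),(458,402),(590,288),(300,130))]
D=[plane(cd,*f(p,(145,130)),77) for p in((438,288),(277,97),(85,148),(215,358))]
for n,P in(("scene",S),("side",D)):
    P=np.array(P)[:,:2]; print(n,P.round(1).tolist(),"c",P.mean(0).round(1))
    # order: -y+x? edges
    for i in range(4):
        e=P[(i+1)%4]-P[i]; print(np.linalg.norm(e).round(1),np.degrees(np.arctan2(e[1],e[0])).round(2))
print("ball",tri(cs,(335,199.3),cd,(197.8,143.7)))
# jar: cap/body combined mask not dark bg; cap centroid ~ mid height
print("cap",tri(cs,(253.5,174.2),cd,(248.4,239)))
a=f((118,180),(225,155)); b=f((413,568),(145,130))
print("jar front base", plane(cs,*a,0), plane(cd,*b,0))
E
```

```text
scene [[602.7, -46.3], [628.6, 267.3], [442.5, 281.0], [403.9, -43.5]] c [519.5 114.6]
314.7 85.28
186.6 175.78
326.8 -96.78
198.8 -0.81
side [[593.9, -60.3], [622.6, 257.7], [437.3, 269.7], [410.5, -41.8]] c [516.1 106.3]
319.3 84.85
185.6 176.27
312.6 -94.92
184.3 -5.78
ball [524.22513847 175.88508572 189.98001766]
cap [ 474.79304775 -210.73234754  104.08691916]
jar front base [ 491.43880174 -195.94955143    0.        ] [ 462.67228279 -230.54610216    0.        ]
```

>>> arm_command(
  dp=[
    [0,0,-0.4],
    [0,0,-0.4],
    [0,0,-0.4],
    [0,0,0],
    [0,0,0],
  ],
  twist=[-1,-1,-1,-0.9,0],
)

```text
time: 0.6
tool_pos: [271.5, 590.7, 291.6]
orientation: [0.045, 0.999, 0.0, 0.0]
force: [0.0, -0.8, -0.2]
opening: 85.3
finger_force: 0.0
```

```bash
cat >> h.py <<'E'
from scipy.spatial.transform import Rotation as Ro
def go(x,y,z,ang=None):
    s=status.sense();R=Ro.from_quat(s["orientation"]).as_matrix();p=s["tool_pos"]
    print("t",round(s["time"],2),"pos",p.round(1),"yang",np.degrees(np.arctan2(R[1,1],R[0,1])).round(2),"tilt",(R[:2,2]*57.3).round(2),"F",s["force"].round(1),"open",round(s["opening"],1),"ff",round(s["finger_force"],1))
    print("delta units",(R.T@(np.array([x,y,z])-p)/50).round(3))
E
python3 -c "
from h import *
go(515,176,290)"
```

```text
t 0.6 pos [271.5 590.7 291.6] yang 84.81 tilt [0.02 0.02] F [ 0.  -0.8 -0.2] open 85.3 ff 0.0
delta units [-5.601 -7.819  0.03 ]
```

>>> arm_command(
  dp=[
    [-0.56,-0.78,0],
    [-0.56,-0.78,0],
    [-0.56,-0.78,0],
    [-0.56,-0.78,0],
    [-0.56,-0.78,0],
  ],
  twist=[0,0,0,0,0],
)

```text
time: 1.1
tool_pos: [393.4, 381.8, 290.1]
orientation: [0.046, 0.999, -0.001, -0.001]
force: [0.8, 0.3, -0.3]
opening: 85.5
finger_force: 0.0
```

>>> arm_command(
  dp=[
    [-0.56,-0.78,0],
    [-0.56,-0.78,0],
    [-0.56,-0.78,0],
    [-0.56,-0.78,0],
    [-0.56,-0.78,0],
  ],
  twist=[0,0,0,0,0],
)

```text
time: 1.6
tool_pos: [515.2, 175.0, 290.2]
orientation: [0.046, 0.999, -0.0, -0.001]
force: [0.1, 0.9, -0.2]
opening: 85.2
finger_force: 0.0
```

>>> arm_command(
  dp=[
    [0,0,0],
    [0,0,0],
  ],
  twist=[0,0],
)

```text
time: 1.8
tool_pos: [514.9, 176.0, 290.1]
orientation: [0.047, 0.999, -0.0, -0.001]
force: [0.5, 0.2, -0.1]
opening: 85.4
finger_force: 0.0
```

```bash
python3 - <<'E'
from h import *
go(524,176,290)
c=optics.calibration("wrist");im=optics.snapshot("wrist");np.save("w1.npy",im);import pickle;pickle.dump(c,open("w1.pkl","wb"))
cv2.imwrite("pics/w1.png",im[...,::-1])
for X in((524,176,193),(519,112,77)): print(proj(c,X))
E
```

```text
t 1.8 pos [514.9 176.  290.1] yang 84.61 tilt [-0.13  0.01] F [ 0.5  0.2 -0.1] open 85.4 ff 0.0
delta units [-0.181  0.017  0.002]
[257.17842823 205.74602021]
[198.33814674 174.63516875]
```

View pics/w1.png

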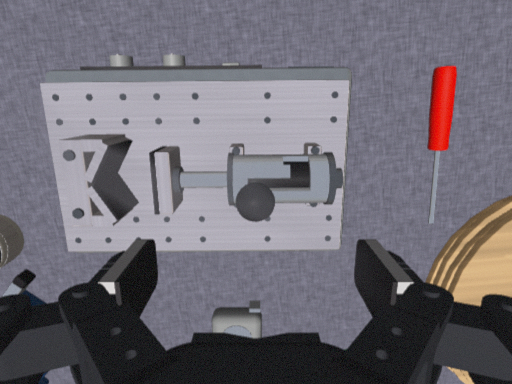

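```bash
python3 - <<'E'
from h import *
import pickle
c=pickle.load(open("w1.pkl","rb"));im=np.load("w1.npy")
hsv=cv2.cvtColor(im,cv2.COLOR_RGB2HSV)
g=cv2.cvtColor(im,cv2.COLOR_RGB2GRAY)
m=((g>150)&(hsv[...,1]<40)).astype(np.uint8); m=cv2.morphologyEx(m,cv2.MORPH_CLOSE,np.ones((9,9)))
k,l,s,ce=cv2.connectedComponentsWithStats(m);i=np.argmax(s[1:,4])+1;print(s[i])
ct=max(cv2.findContours((l==i).astype(np.uint8),0,1)[0],key=cv2.contourArea)
q=cv2.approxPolyDP(cv2.convexHull(ct),12,True)[:,0];print(q.tolist())
P=np.array([plane(c,*map(float,p),77)[:2] for p in q]);print(P.round(1).tolist(),P.mean(0))
for j in range(len(P)):
    e=P[(j+1)%len(P)]-P[j];print(np.linalg.norm(e).round(1),np.degrees(np.arctan2(e[1],e[0])).round(2))
d=(g<40).astype(np.uint8);d[235:]=0;d[:170]=0;d[:,:225]=0;d[:,285:]=0
ct=max(cv2.findContours(d,0,1)[0],key=cv2.contourArea);(u,v),r=cv2.minEnclosingCircle(ct);print("ball",u,v,r,plane(c,u,v,193))
sh=lambda x,y,z: plane(c,x,y,z)[:2].round(1)
print("Vblock tl",sh(60,140,132),"bl",sh(74,224,132),"jaw top corners",sh(152,149,133),sh(159,214,133))
E
```

```text
[   40    80   309   172 42750]
[[348, 80], [338, 248], [68, 250], [40, 83]]
[[435.1, 278.2], [621.2, 262.5], [594.2, -52.4], [408.6, -36.5]] [514.76592277 112.97389286]
186.8 -4.82
316.0 -94.91
186.3 175.1
315.8 85.18Traceback (most recent call last):
  File "<stdin>", line 14, in <module>
ValueError: max() iterable argument is empty
```

```bash
python3 - <<'E'
from h import *
import pickle
c=pickle.load(open("w1.pkl","rb"));im=np.load("w1.npy")
g=cv2.cvtColor(im,cv2.COLOR_RGB2GRAY)
d=(g<75).astype(np.uint8);d[235:]=0;d[:178]=0;d[:,:232]=0;d[:,280:]=0
ct=max(cv2.findContours(d,0,1)[0],key=cv2.contourArea);(u,v),r=cv2.minEnclosingCircle(ct);print("ball",u,v,r,plane(c,u,v,193),plane(c,255.5,201.5,193))
t=np.radians(-4.9);R=np.array([[np.cos(t),-np.sin(t)],[np.sin(t),np.cos(t)]]);o=np.array([514.8,113.])
for n,p in dict(ball=(0,62),notch=(-67.5,92),seat=(0,-55)).items(): print(n,(o+R@p).round(1))
sh=lambda x,y,z: (R.T@(plane(c,x,y,z)[:2]-o)).round(1)
print("Vblock tl",sh(60,140,132),"bl",sh(74,224,132),"jaw top",sh(152,149,133),sh(159,214,133), "barrel",sh(335,178,115))
E
```

```text
ball 260.71917724609375 197.28082275390625 25.853086471557617 [517.57933846 179.2786271  193.        ] [520.52382207 175.04459805 193.        ]
ball [520.1 174.8]
notch [455.4 210.4]
seat [510.1  58.2]
Vblock tl [ -40.6 -114.3] bl [  40.3 -113.8] jaw top [-31.9 -31.5] [ 30.4 -30.3] barrel [  0.6 140.7]
```

>>> arm_command(
  dp=[
    [-0.11,-0.01,0.5],
    [0,0,0.5],
    [0,0,0.5],
    [0,0,0.5],
    [0,0,0.32],
  ],
  twist=[0,0,0,0,0],
)

```text
time: 2.35
tool_pos: [518.4, 177.5, 172.8]
orientation: [0.044, 0.999, -0.0, -0.002]
force: [-0.3, -0.6, 0.6]
opening: 85.7
finger_force: 0.0
```

>>> arm_command(
  dp=[
    [0,0,0],
    [0,0,0],
    [0,0,0],
    [0,0,0],
    [0,0,0],
  ],
  twist=[0,0,0,0,0],
  jaw=0.2,
)

```text
time: 2.85
tool_pos: [521.0, 176.1, 176.3]
orientation: [0.045, 0.999, 0.0, 0.001]
force: [0.1, -0.2, 0.3]
opening: 33.9
finger_force: 0.0
```

```bash
python3 - <<'E'
from h import *
go(520.2,175,174.3)
c=optics.calibration("wrist");im=optics.snapshot("wrist");cv2.imwrite("pics/w2.png",im[...,::-1]);
E
```

```text
t 2.85 pos [521.  176.1 176.3] yang 84.82 tilt [0.1  0.01] F [ 0.1 -0.2  0.3] open 33.9 ff 0.0
delta units [ 0.014 -0.023  0.04 ]
```

View pics/w2.png

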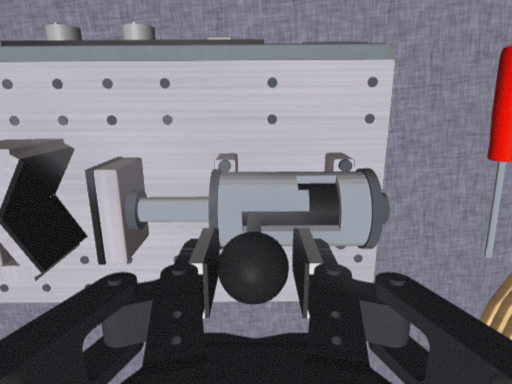

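>>> arm_command(
  dp=[
    [0,0,0.03],
    [0,0,0],
    [0,0,0],
    [0,0,0],
  ],
  twist=[0,0,0,0],
  jaw=0.33,
)

```text
time: 3.3
tool_pos: [521.8, 175.0, 175.6]
orientation: [0.045, 0.999, -0.001, 0.002]
force: [-0.5, -3.6, 5.9]
opening: 29.0
finger_force: 12.6
```

>>> arm_command(
  dp=[
    [0,0.1,0],
    [0,0.1,0],
    [0,0.1,0],
    [0,0.1,0],
    [0,0.1,0],
  ],
  twist=[0,0,0,0,0],
  jaw=0.36,
)

```text
time: 3.8
tool_pos: [524.2, 198.9, 175.7]
orientation: [0.045, 0.999, -0.002, 0.001]
force: [-1.7, -10.7, 7.7]
opening: 28.1
finger_force: 32.7
```

>>> arm_command(
  dp=[
    [0,0.1,0],
    [0,0.1,0],
    [0,0.06,0],
    [0,0,0],
    [0,0,0],
  ],
  twist=[0,0,0,0,0],
)

```text
time: 4.3
tool_pos: [525.3, 211.4, 175.6]
orientation: [0.045, 0.999, -0.003, 0.001]
force: [-1.3, -11.6, 7.1]
opening: 28.1
finger_force: 32.8
```

```bash
python3 - <<'E'
from h import *
s=status.sense();go(523.5,214.9,174.3)
c=optics.calibration("wrist");im=optics.snapshot("wrist");cv2.imwrite("pics/w3.png",im[...,::-1]);
E
```

```text
t 4.3 pos [525.3 211.4 175.6] yang 84.81 tilt [ 0.14 -0.3 ] F [ -1.3 -11.6   7.1] open 28.1 ff 32.8
delta units [0.042 0.067 0.026]
```

View pics/w3.png

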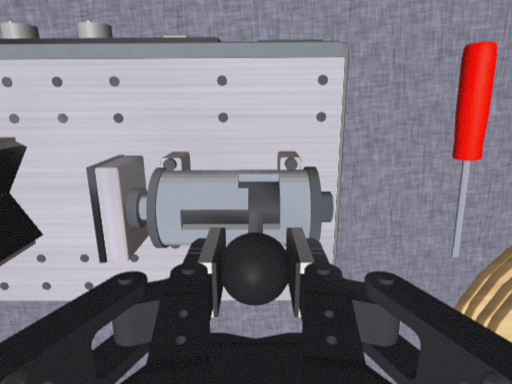

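>>> arm_command(
  dp=[
    [0,0.07,0],
    [0,0,0],
    [0,0,0],
  ],
  twist=[0,0,0],
  jaw=0.35,
)

```text
time: 4.65
tool_pos: [525.6, 214.7, 175.6]
orientation: [0.045, 0.999, -0.003, 0.001]
force: [-1.3, -11.1, 8.3]
opening: 27.8
finger_force: 32.7
```

>>> arm_command(
  dp=[
    [0.1,0,0.005],
    [0.1,0,0.01],
    [0.1,0,0.02],
    [0.1,0,0.02],
    [0,0,0],
  ],
  twist=[0,0,0,0,0],
)

```text
time: 5.15
tool_pos: [504.9, 216.5, 172.1]
orientation: [0.045, 0.999, -0.003, 0.001]
force: [-0.6, -11.5, 5.4]
opening: 28.0
finger_force: 33.5
```

>>> arm_command(
  dp=[
    [0.19,0,0.065],
    [0.18,0,0.09],
    [0.17,0,0.115],
    [0.15,0,0.135],
    [0,0,0],
  ],
  twist=[0,0,0,0,0],
)

```text
time: 5.65
tool_pos: [468.5, 219.6, 149.7]
orientation: [0.045, 0.999, -0.003, -0.002]
force: [-2.9, -11.5, 3.0]
opening: 28.2
finger_force: 35.0
```

```bash
python3 -c "
from h import *
go(454.5,220.4,136.5)"
```

```text
t 5.65 pos [468.5 219.6 149.7] yang 84.85 tilt [-0.19 -0.36] F [ -2.9 -11.5   3. ] open 28.2 ff 35.0
delta units [ 0.28  -0.007  0.264]
```

>>> arm_command(
  dp=[
    [0.13,0,0.14],
    [0.13,0,0.15],
    [0,0,0],
    [0,0,0],
  ],
  twist=[0,0,0,0],
)

```text
time: 6.05
tool_pos: [456.9, 220.7, 135.7]
orientation: [0.045, 0.999, -0.003, -0.0]
force: [0.7, -11.3, 0.1]
opening: 28.1
finger_force: 35.2
```

```bash
python3 -c "
from h import *
go(454.5,220.4,136.5)"
```

```text
t 6.05 pos [456.9 220.7 135.7] yang 84.85 tilt [-0.05 -0.35] F [  0.7 -11.3   0.1] open 28.1 ff 35.2
delta units [ 0.047 -0.01  -0.016]
```

>>> arm_command(
  dp=[
    [0.03,0,0.04],
    [0,-0.06,0.01],
    [0,-0.07,0],
    [0,-0.07,0],
    [0,0,0],
  ],
  twist=[0,0,0,0,0],
)

```text
time: 6.55
tool_pos: [454.6, 211.0, 133.6]
orientation: [0.045, 0.999, -0.003, -0.0]
force: [-0.3, -10.4, 2.5]
opening: 27.8
finger_force: 35.2
```

```bash
python3 -c "
from h import *
go(455.4,210.4,136.5)"
```

```text
t 6.55 pos [454.6 211.  133.6] yang 84.79 tilt [-0.04 -0.29] F [ -0.3 -10.4   2.5] open 27.8 ff 35.2
delta units [-0.017 -0.012 -0.058]
```

>>> arm_command(
  dp=[
    [0,-0.04,0],
    [0,-0.03,0],
    [0,0,0],
    [0,0,0],
  ],
  twist=[0,0,0,0],
)

```text
time: 6.95
tool_pos: [454.8, 210.2, 134.0]
orientation: [0.045, 0.999, 0.0, 0.001]
force: [2.5, 0.4, -1.3]
opening: 27.9
finger_force: 34.9
```

```bash
python3 - <<'E'
from h import *
go(455.4,210.4,136.5)
im=optics.snapshot("wrist");cv2.imwrite("pics/w4.png",im[...,::-1]);
E
```

```text
t 6.95 pos [454.8 210.2 134. ] yang 84.82 tilt [0.09 0.02] F [ 2.5  0.4 -1.3] open 27.9 ff 34.9
delta units [-0.011  0.005 -0.05 ]
```

View pics/w4.png

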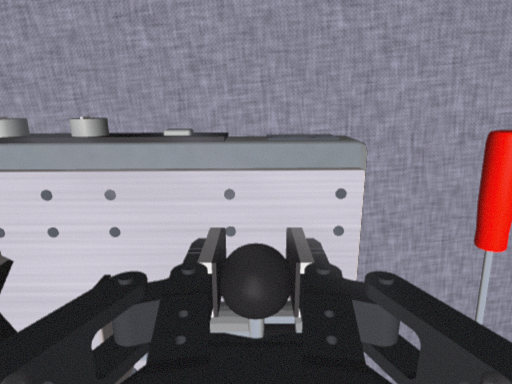

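>>> arm_command(
  dp=[
    [0,0,0],
    [0,0,0],
    [0,0,0],
    [0,0,-0.1],
    [0,0,-0.3],
  ],
  twist=[0,0,0,0,0],
  jaw=0,
)

```text
time: 7.5
tool_pos: [453.0, 209.8, 152.8]
orientation: [0.045, 0.999, -0.0, -0.002]
force: [0.1, 0.5, 0.9]
opening: 42.6
finger_force: 0.0
```

>>> arm_command(
  dp=[
    [0,0,-0.6],
    [0,0,-0.8],
    [0,0,-0.8],
    [0,0,-0.6],
    [0,0,0],
  ],
  twist=[0,0,0,0,0],
)

```text
time: 8.0
tool_pos: [456.6, 210.6, 299.9]
orientation: [0.045, 0.999, 0.001, 0.005]
force: [-1.3, -0.5, -0.1]
opening: 43.0
finger_force: 0.0
```

```bash
python3 - <<'E'
from h import *
go(474.5,-210.5,290)
a=optics.snapshot("side");b=optics.snapshot("wrist")
A=cv2.resize(a[120:250,130:270],None,fx=4,fy=4,interpolation=cv2.INTER_CUBIC)[:, :, ::-1]
cv2.imwrite("pics/s5.png",A)
cs=optics.calibration("side");t=np.radians(-4.9);R=np.array([[np.cos(t),-np.sin(t)],[np.sin(t),np.cos(t)]]);o=np.array([514.8,113.])
for p in((-67.5,92,154),(0,102,193)):
  X=np.append(o+R@p[:2],p[2]);print(proj(cs,X))
g=cv2.cvtColor(a,cv2.COLOR_RGB2GRAY);m=(g<60).astype(np.uint8);k,l,s,ce=cv2.connectedComponentsWithStats(m)
for i in range(1,k):
  if 15<s[i,4]<400 and 140<ce[i,0]<270 and 125<ce[i,1]<200:print(s[i],ce[i].round(1))
E
```

```text
t 8.0 pos [456.6 210.6 299.9] yang 84.83 tilt [0.58 0.12] F [-1.3 -0.5 -0.1] open 43.0 ff 0.0
delta units [-1.114 -8.356  0.184]
[174.89908096 153.99800423]
[192.07814986 137.88268406]
[173 150   9   8  51] [177.  153.4]
[197 162  11   5  23] [201.8 163.5]
[199 168  16  13 162] [206.6 174.1]
```

>>> arm_command(
  dp=[
    [-0.1,-0.8,0],
    [-0.12,-0.9,0],
    [-0.12,-0.9,0],
    [-0.12,-0.9,0],
    [-0.12,-0.9,0],
  ],
  twist=[0,0,0,0,0],
  jaw=-1,
)

```text
time: 8.6
tool_pos: [462.1, -13.1, 291.8]
orientation: [0.045, 0.999, 0.0, -0.002]
force: [0.4, 0.5, 0.1]
opening: 85.6
finger_force: 0.0
```

>>> arm_command(
  dp=[
    [-0.12,-0.9,0],
    [-0.12,-0.9,0],
    [-0.12,-0.9,0],
    [-0.12,-0.8,0],
    [-0.08,-0.44,0],
  ],
  twist=[0,0,0,0,0],
)

```text
time: 9.1
tool_pos: [472.2, -212.7, 291.5]
orientation: [0.047, 0.999, 0.001, -0.002]
force: [0.4, 0.6, 0.2]
opening: 85.3
finger_force: 0.0
```

>>> arm_command(
  dp=[
    [0,0,0],
    [0,0,0],
    [0,0,0],
  ],
  twist=[0,0,0],
)

```text
time: 9.4
tool_pos: [473.1, -209.2, 292.8]
orientation: [0.045, 0.999, 0.001, -0.001]
force: [-0.1, -0.1, 0.7]
opening: 85.3
finger_force: 0.0
```

```bash
python3 - <<'E'
from h import *
import pickle
go(474.5,-210.5,290)
c=optics.calibration("wrist");im=optics.snapshot("wrist");np.save("w5.npy",im);pickle.dump(c,open("w5.pkl","wb"))
cv2.imwrite("pics/w5.png",im[...,::-1]);print(proj(c,(474.5,-210.5,117)))
E
```

```text
t 9.4 pos [ 473.1 -209.2  292.8] yang 84.88 tilt [-0.08  0.07] F [-0.1 -0.1  0.7] open 85.3 ff 0.0
delta units [-0.031 -0.024  0.057]
[254.4638654  174.11006134]
```

View pics/w5.png

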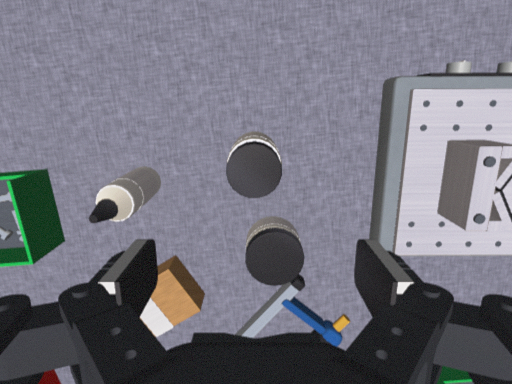

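```bash
python3 - <<'E'
from h import *
import pickle
c=pickle.load(open("w5.pkl","rb"));im=np.load("w5.npy")
g=cv2.cvtColor(im,cv2.COLOR_RGB2GRAY);m=(g<70).astype(np.uint8);m[230:]=0;m[:,:200]=0;m[:,320:]=0;m[:120]=0
m=cv2.morphologyEx(m,cv2.MORPH_CLOSE,np.ones((5,5)))
for ct in cv2.findContours(m,0,1)[0]:
    if cv2.contourArea(ct)>300:
        (u,v),ax,an=cv2.fitEllipse(ct);print(u,v,ax,plane(c,u,v,117),cv2.boundingRect(ct))
        (u,v),r=cv2.minEnclosingCircle(ct);print(u,v,r)
for r in range(120,205,4): print(r,g[r,254],end="; ")
# project expected top cap rim and bottom rim for check
for z in(117,93):
  P=np.array([proj(c,(474.5+28*np.cos(a),-210.5+28*np.sin(a),z)) for a in np.linspace(0,6.28,60)]);print(z,P.min(0),P.max(0))
E
```

```text
260.55120849609375 165.3929443359375 (35.31257629394531, 55.427223205566406) [ 466.35216635 -203.78954714  117.        ] (232, 142, 50, 53)
254.27777099609375 169.1666717529297 27.501501083374023
120 140; 124 129; 128 139; 132 114; 136 137; 140 213; 144 63; 148 77; 152 71; 156 72; 160 74; 164 69; 168 72; 172 72; 176 71; 180 75; 184 76; 188 77; 192 73; 196 71; 200 137; 204 127; 117 [226.02912377 145.67437222] [282.89451015 201.3205341 ]
93 [227.9623996  142.69670821] [281.03573361 194.83051458]
```

```bash
python3 - <<'E'
from h import *
import pickle
c=pickle.load(open("w5.pkl","rb"));im=np.load("w5.npy")
g=cv2.cvtColor(im,cv2.COLOR_RGB2GRAY);m=(g<100).astype(np.uint8);m[225:]=0;m[:,:200]=0;m[:,320:]=0;m[:120]=0
m=cv2.morphologyEx(m,cv2.MORPH_OPEN,np.ones((5,5)))
ct=max(cv2.findContours(m,0,1)[0],key=cv2.contourArea);x,y,w,h=cv2.boundingRect(ct);print(x,y,w,h)
hi,lo=plane(c,x+w/2-.5,y+h-.5,117),plane(c,x+w/2-.5,y-.5,93);print("far edge",hi,"near edge z93",lo)
print("left/right at widest z117",plane(c,x-.5,172,117),plane(c,x+w-.5,172,117))
go(474.5,-210.5,90)
E
```

```text
226 142 56 56
far edge [ 498.30619551 -213.61168699  117.        ] near edge z93 [ 445.31030303 -208.91275709   93.        ]
left/right at widest z117 [ 469.85355909 -238.66951509  117.        ] [ 474.75529867 -183.83014459  117.        ]
t 9.45 pos [ 473.2 -209.1  293.2] yang 84.9 tilt [-0.05  0.05] F [ 0.4 -0.2 -0.3] open 85.2 ff 0.0
delta units [-0.032 -0.028  4.064]
```

>>> arm_command(
  dp=[
    [0.02,-0.045,0.6],
    [0,0,0.9],
    [0,0,0.8],
    [0,0,0.6],
    [0,0,0],
  ],
  twist=[0,0,0,0,0],
)

```text
time: 9.95
tool_pos: [469.4, -209.4, 144.1]
orientation: [0.044, 0.999, 0.003, -0.004]
force: [-0.5, 0.9, -0.2]
opening: 85.4
finger_force: 0.0
```

```bash
python3 - <<'E'
from h import *
go(472,-211.3,63)
im=optics.snapshot("wrist");cv2.imwrite("pics/w6.png",im[...,::-1])
E
```

```text
t 9.95 pos [ 469.4 -209.4  144.1] yang 84.9 tilt [-0.45  0.34] F [-0.5  0.9 -0.2] open 85.4 ff 0.0
delta units [-0.069 -0.042  1.621]
```

View pics/w6.png

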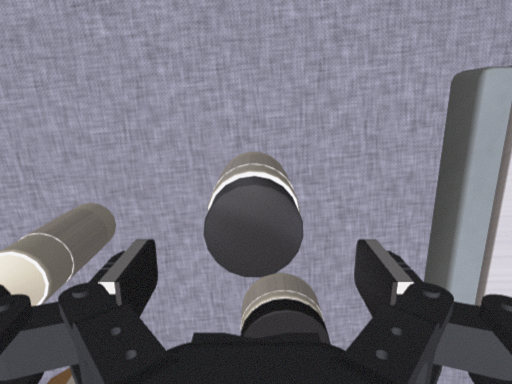

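```bash
python3 - <<'E'
from h import *
import pickle
c=optics.calibration("wrist");c5=pickle.load(open("w5.pkl","rb"))
print("bottle base",plane(c,93,226,0),plane(c5,144,185,0)," shoulder",plane(c,18,290,110),plane(c5,117,203,110))
print("jar cap",plane(c,253,227,117))
go(472,-211.3,63)
E
```

```text
bottle base [ 501.94170523 -365.79012329    0.        ] [ 501.36841403 -363.76373668    0.        ]  shoulder [ 501.76068272 -359.30004335  110.        ] [ 493.6778424  -354.32709623  110.        ]
jar cap [ 471.08901498 -212.53676935  117.        ]
t 10.0 pos [ 471.2 -210.8  147.2] yang 84.89 tilt [-0.2   0.16] F [-0.2  0.1  0.7] open 85.1 ff 0.0
delta units [-0.024 -0.013  1.684]
```

>>> arm_command(
  dp=[
    [0,-0.02,0.5],
    [0,0,0.5],
    [0,0,0.4],
    [0,0,0.28],
    [0,0,0],
  ],
  twist=[0,0,0,0,0],
)

```text
time: 10.5
tool_pos: [472.2, -213.2, 64.7]
orientation: [0.045, 0.999, 0.0, -0.0]
force: [-0.1, 0.2, 0.8]
opening: 85.7
finger_force: 0.0
```

>>> arm_command(
  dp=[
    [0,0,0],
    [0,0,0],
    [0,0,0],
    [0,0,0],
    [0,0,0],
  ],
  twist=[0,0,0,0,0],
  jaw=-0.3,
)

```text
time: 11.0
tool_pos: [473.6, -214.1, 67.2]
orientation: [0.045, 0.999, -0.001, 0.002]
force: [-0.2, 3.2, 5.9]
opening: 57.9
finger_force: 63.3
```

```bash
python3 - <<'E'
from h import *
go(472,-211.3,63)
E
```

```text
t 11.0 pos [ 473.6 -214.1   67.2] yang 84.82 tilt [ 0.17 -0.08] F [-0.2  3.2  5.9] open 57.9 ff 63.3
delta units [0.037 0.053 0.083]
```

>>> arm_command(
  dp=[
    [0,0,-0.1],
    [0,0,-0.15],
    [0,0,-0.2],
    [0,0,-0.2],
    [0,0,-0.2],
  ],
  twist=[0,0,0,0,0],
)

```text
time: 11.5
tool_pos: [472.2, -213.7, 108.4]
orientation: [0.045, 0.999, -0.0, 0.0]
force: [-0.5, -0.1, -2.5]
opening: 58.3
finger_force: 64.5
```

>>> arm_command(
  dp=[
    [0,0,-0.4],
    [0,0,-0.6],
    [0,0,-0.6],
    [0,0,-0.5],
    [0,0,-0.3],
  ],
  twist=[0,0,0,0,0],
)

```text
time: 12.0
tool_pos: [472.9, -214.1, 230.5]
orientation: [0.045, 0.999, -0.001, 0.002]
force: [1.9, -0.9, -2.3]
opening: 58.1
finger_force: 64.8
```

>>> arm_command(
  dp=[
    [-0.01,0.2,0],
    [-0.02,0.4,0],
    [-0.02,0.5,0],
    [-0.03,0.6,0],
    [-0.03,0.6,0],
  ],
  twist=[0,0,0,0,0],
)

```text
time: 12.5
tool_pos: [486.9, -97.5, 225.3]
orientation: [0.045, 0.999, 0.001, -0.002]
force: [0.5, -0.5, -3.5]
opening: 58.4
finger_force: 64.8
```

>>> arm_command(
  dp=[
    [-0.03,0.6,0],
    [-0.03,0.6,0],
    [-0.02,0.5,0],
    [-0.02,0.4,0],
    [-0.02,0.3,0],
  ],
  twist=[0,0,0,0,0],
)

```text
time: 13.0
tool_pos: [503.5, 21.6, 225.2]
orientation: [0.045, 0.999, 0.0, -0.002]
force: [-0.3, -1.2, -3.1]
opening: 58.3
finger_force: 64.9
```

>>> arm_command(
  dp=[
    [-0.02,0.3,0],
    [-0.01,0.3,0],
    [0,0.2,0],
    [0,0.1,0],
    [0,0,0],
  ],
  twist=[0,0,0,0,0],
)

```text
time: 13.5
tool_pos: [509.9, 64.7, 226.6]
orientation: [0.045, 0.999, -0.0, -0.001]
force: [0.0, -0.1, -2.9]
opening: 58.2
finger_force: 64.9
```

```bash
python3 - <<'E'
from h import *
go(511.8,66.2,152)
im=optics.snapshot("wrist");cv2.imwrite("pics/w7.png",im[...,::-1]);np.save("w7.npy",im)
c=optics.calibration("wrist")
t=np.radians(-4.9);R=np.array([[np.cos(t),-np.sin(t)],[np.sin(t),np.cos(t)]]);o=np.array([514.8,113.])
p=status.sense()["tool_pos"][:2];print("TCP shaker",R.T@(p-o))
E
```

```text
t 13.5 pos [509.9  64.7 226.6] yang 84.87 tilt [-0.08  0.  ] F [ 0.  -0.1 -2.9] open 58.2 ff 64.9
delta units [-0.037  0.034  1.491]
TCP shaker [ -0.59789066 -49.04773623]
```

View pics/w7.png

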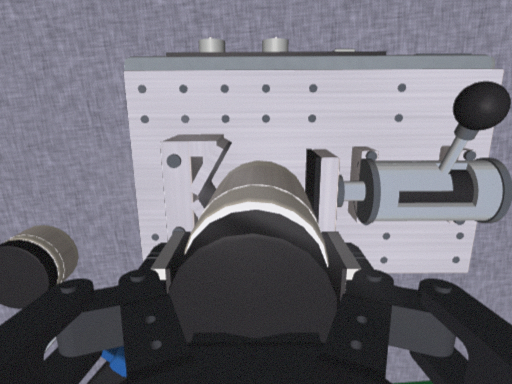

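>>> arm_command(
  dp=[
    [-0.02,0.03,0.3],
    [0,0,0.4],
    [0,0,0.4],
    [0,0,0.25],
    [0,0,0.1],
  ],
  twist=[0,0,0,0,0],
)

```text
time: 14.05
tool_pos: [510.3, 65.3, 152.5]
orientation: [0.046, 0.999, 0.0, -0.002]
force: [0.7, -0.4, -3.6]
opening: 58.3
finger_force: 64.9
```

>>> arm_command(
  dp=[
    [0,0,0.04],
    [0,0,0.02],
    [0,0,0],
    [0,0,0],
  ],
  twist=[0,0,0,0],
)

```text
time: 14.45
tool_pos: [512.0, 65.5, 152.6]
orientation: [0.045, 0.999, -0.0, 0.001]
force: [0.0, -0.6, -1.9]
opening: 58.0
finger_force: 64.9
```

>>> arm_command(
  dp=[
    [0,0,0.04],
    [0,0,0.02],
    [0,0,0],
    [0,0,0],
  ],
  twist=[0,0,0,0],
)

```text
time: 14.85
tool_pos: [511.5, 65.6, 148.7]
orientation: [0.045, 0.999, 0.0, -0.0]
force: [0.4, -0.0, -2.4]
opening: 58.5
finger_force: 64.9
```

>>> arm_command(
  dp=[
    [0,0,0.02],
    [0,0,0.02],
    [0,0,0],
    [0,0,0],
  ],
  twist=[0,0,0,0],
)

```text
time: 15.25
tool_pos: [511.4, 65.6, 146.7]
orientation: [0.045, 0.999, 0.0, -0.0]
force: [-0.0, 0.1, -3.1]
opening: 58.2
finger_force: 64.9
```

>>> arm_command(
  dp=[
    [0,0,0.02],
    [0,0,0.01],
    [0,0,0],
    [0,0,0],
  ],
  twist=[0,0,0,0],
)

```text
time: 15.65
tool_pos: [511.5, 65.5, 145.2]
orientation: [0.045, 0.999, -0.0, -0.0]
force: [0.4, 0.1, -3.1]
opening: 58.3
finger_force: 64.9
```

>>> arm_command(
  dp=[
    [0,0,0.01],
    [0,0,0.01],
    [0,0,0],
    [0,0,0],
  ],
  twist=[0,0,0,0],
)

```text
time: 16.05
tool_pos: [511.5, 65.5, 144.3]
orientation: [0.045, 0.999, -0.0, 0.0]
force: [-0.5, -0.6, -2.3]
opening: 58.4
finger_force: 64.9
```

>>> arm_command(
  dp=[
    [0,0,0.01],
    [0,0,0.01],
    [0,0,0],
    [0,0,0],
  ],
  twist=[0,0,0,0],
)

```text
time: 16.45
tool_pos: [512.1, 65.5, 144.2]
orientation: [0.045, 0.999, -0.0, 0.001]
force: [-1.5, 0.7, 5.7]
opening: 57.8
finger_force: 65.6
```

>>> arm_command(
  dp=[
    [0,0,0.01],
    [0,0,0.01],
    [0,0,0],
    [0,0,0],
  ],
  twist=[0,0,0,0],
)

```text
time: 16.85
tool_pos: [512.5, 65.5, 144.2]
orientation: [0.045, 0.999, -0.0, 0.001]
force: [-4.3, 1.3, 9.5]
opening: 58.1
finger_force: 66.2
```

>>> arm_command(
  dp=[
    [0,0,-0.015],
    [0,0,0],
  ],
  twist=[0,0],
)

```text
time: 17.05
tool_pos: [512.2, 65.5, 144.2]
orientation: [0.045, 0.999, -0.0, 0.001]
force: [-2.0, 0.3, 5.6]
opening: 58.0
finger_force: 65.6
```

>>> arm_command(
  dp=[
    [0,0,0],
    [0,0,0],
    [0,0,0],
    [0,0,0],
  ],
  twist=[0,0,0,0],
  jaw=-0.7,
)

```text
time: 17.45
tool_pos: [511.3, 65.5, 142.7]
orientation: [0.045, 0.999, 0.0, -0.0]
force: [-0.7, -0.1, 0.8]
opening: 72.4
finger_force: 0.0
```

>>> arm_command(
  dp=[
    [0,0,0],
    [0,0,-0.1],
    [0,0,-0.3],
    [0,0,-0.5],
    [0,0,-0.6],
  ],
  twist=[0,0,0,0,0],
  jaw=-0.9,
)

```text
time: 17.95
tool_pos: [511.1, 65.6, 219.3]
orientation: [0.045, 0.999, 0.0, -0.0]
force: [0.6, 0.2, -0.3]
opening: 81.0
finger_force: 0.0
```

>>> arm_command(
  dp=[
    [0,0,-0.7],
    [0,0,-0.5],
    [0,0,-0.3],
    [0,0,0],
    [0,0,0],
  ],
  twist=[0,0,0,0,0],
)

```text
time: 18.45
tool_pos: [511.1, 65.6, 292.4]
orientation: [0.045, 0.999, 0.0, -0.0]
force: [0.1, -0.8, -1.2]
opening: 80.9
finger_force: 0.0
```

```bash
python3 - <<'E'
from h import *
go(455.4,210.4,290)
im=optics.snapshot("wrist");cv2.imwrite("pics/w8.png",im[...,::-1]);np.save("w8.npy",im)
c=optics.calibration("wrist")
g=cv2.cvtColor(im,cv2.COLOR_RGB2GRAY);m=(g<100).astype(np.uint8);m=cv2.morphologyEx(m,cv2.MORPH_OPEN,np.ones((5,5)))
t=np.radians(-4.9);R=np.array([[np.cos(t),-np.sin(t)],[np.sin(t),np.cos(t)]]);o=np.array([514.8,113.])
print("expected cap px",proj(c,np.append(o+R@(0,-49),194)),"seated",proj(c,np.append(o+R@(0,-55),194)))
P=np.array([proj(c,np.append(o+R@(28*np.cos(a),-49+28*np.sin(a)),194)) for a in np.linspace(0,6.28,60)]);print(P.min(0),P.max(0))
E
```

```text
t 18.45 pos [511.1  65.6 292.4] yang 84.82 tilt [-0.05  0.  ] F [ 0.1 -0.8 -1.2] open 80.9 ff 0.0
delta units [1.372 2.784 0.049]
expected cap px [254.15477247 194.25473322] seated [246.19904351 194.28951345]
[217.00844128 157.4811338 ] [291.29439025 229.00870221]
```

View pics/w8.png

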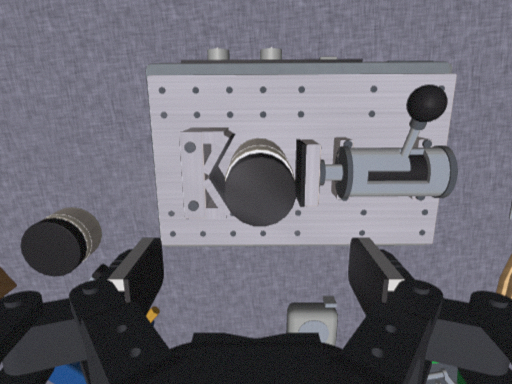

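>>> arm_command(
  dp=[
    [0.2,0.4,0],
    [0.35,0.7,0],
    [0.35,0.7,0],
    [0.3,0.6,0],
    [0.17,0.38,0],
  ],
  twist=[0,0,0,0,0],
  jaw=-0.2,
)

```text
time: 19.0
tool_pos: [453.9, 211.8, 290.9]
orientation: [0.044, 0.999, -0.0, -0.002]
force: [0.9, -0.2, 0.0]
opening: 51.6
finger_force: 0.0
```

>>> arm_command(
  dp=[
    [0,0,0.4],
    [0,0,0.6],
    [0,0,0.4],
    [0,0,0],
    [0,0,0],
  ],
  twist=[0,0,0,0,0],
)

```text
time: 19.5
tool_pos: [455.3, 210.0, 222.2]
orientation: [0.045, 0.999, -0.0, -0.001]
force: [-0.0, -0.7, 0.7]
opening: 51.2
finger_force: 0.0
```

```bash
python3 - <<'E'
from h import *
go(455,210.3,134.5)
c=optics.calibration("wrist");im=optics.snapshot("wrist");t=np.radians(-4.9);R=np.array([[np.cos(t),-np.sin(t)],[np.sin(t),np.cos(t)]]);o=np.array([514.8,113.])
u,v=proj(c,np.append(o+R@(-67.5,92),154));print("ball expected",u,v)
g=cv2.cvtColor(im,cv2.COLOR_RGB2GRAY);k,l,s,ce=cv2.connectedComponentsWithStats((g<60).astype(np.uint8))
for i in range(1,k):
  if 300<s[i,4]<6000 and abs(ce[i,0]-u)<60 and abs(ce[i,1]-v)<60:print(s[i],ce[i].round(1))
E
```

```text
t 19.5 pos [455.3 210.  222.2] yang 84.81 tilt [-0.13 -0.03] F [-0.  -0.7  0.7] open 51.2 ff 0.0
delta units [0.003 0.006 1.754]
ball expected 256.8229351525882 206.14183855357152
[261 253  22  18 356] [271.8 261.1]
```

>>> arm_command(
  dp=[
    [0,0,0.4],
    [0,0,0.5],
    [0,0,0.5],
    [0,0,0.25],
    [0,0,0.1],
  ],
  twist=[0,0,0,0,0],
)

```text
time: 20.05
tool_pos: [455.7, 210.1, 135.2]
orientation: [0.045, 0.999, -0.0, -0.0]
force: [0.5, -0.9, 0.4]
opening: 51.2
finger_force: 0.0
```

>>> arm_command(
  dp=[
    [0,0,0],
    [0,0,0],
    [0,0,0],
    [0,0,0],
  ],
  twist=[0,0,0,0],
  jaw=0.35,
)

```text
time: 20.45
tool_pos: [456.3, 210.2, 136.4]
orientation: [0.045, 0.999, 0.0, 0.001]
force: [-0.7, -0.8, 0.3]
opening: 28.8
finger_force: 26.1
```

```bash
python3 - <<'E'
from h import *
go(455,210.3,134.5)
E
```

```text
t 20.45 pos [456.3 210.2 136.4] yang 84.82 tilt [0.08 0.  ] F [-0.7 -0.8  0.3] open 28.8 ff 26.1
delta units [ 0.026 -0.     0.038]
```

>>> arm_command(
  dp=[
    [0,0.06,0],
    [0,0.06,0],
    [0,0.06,0],
    [0,0.03,0],
    [0,0,0],
  ],
  twist=[0,0,0,0,0],
)

```text
time: 20.95
tool_pos: [456.3, 218.7, 135.3]
orientation: [0.045, 0.999, -0.003, -0.001]
force: [-2.6, -11.4, 0.9]
opening: 28.5
finger_force: 26.4
```

>>> arm_command(
  dp=[
    [-0.06,0,-0.08],
    [0,0,0],
    [0,0,0],
  ],
  twist=[0,0,0],
)

```text
time: 21.25
tool_pos: [458.8, 218.2, 139.1]
orientation: [0.045, 0.999, -0.003, -0.002]
force: [-5.1, -11.5, 1.2]
opening: 28.2
finger_force: 26.4
```

```bash
python3 - <<'E'
from h import *
go(456,220.3,134.5)
E
```

```text
t 21.25 pos [458.8 218.2 139.1] yang 84.83 tilt [-0.2  -0.31] F [ -5.1 -11.5   1.2] open 28.2 ff 26.4
delta units [0.058 0.037 0.092]
```

>>> arm_command(
  dp=[
    [0,0.04,0],
    [-0.06,0,-0.08],
    [-0.06,0,-0.08],
    [-0.07,0,-0.075],
    [0,0,0],
  ],
  twist=[0,0,0,0,0],
)

```text
time: 21.75
tool_pos: [469.1, 219.1, 151.1]
orientation: [0.045, 0.999, -0.003, -0.001]
force: [-1.9, -12.4, -1.1]
opening: 28.4
finger_force: 26.1
```

```bash
python3 - <<'E'
from h import *
go(456,220.3,134.5)
E
```

```text
t 21.75 pos [469.1 219.1 151.1] yang 84.83 tilt [-0.12 -0.33] F [ -1.9 -12.4  -1.1] open 28.4 ff 26.1
delta units [0.263 0.002 0.332]
```

>>> arm_command(
  dp=[
    [-0.15,0,-0.135],
    [-0.17,0,-0.115],
    [-0.18,0,-0.09],
    [-0.19,0,-0.065],
    [0,0,0],
  ],
  twist=[0,0,0,0,0],
)

```text
time: 22.25
tool_pos: [504.3, 215.7, 171.4]
orientation: [0.045, 0.999, -0.003, -0.001]
force: [-2.3, -12.5, 1.2]
opening: 28.6
finger_force: 26.1
```

>>> arm_command(
  dp=[
    [-0.1,0,-0.02],
    [-0.1,0,-0.02],
    [-0.1,0,-0.01],
    [0,0,0],
  ],
  twist=[0,0,0,0],
)

```text
time: 22.65
tool_pos: [518.8, 214.4, 173.9]
orientation: [0.045, 0.999, -0.003, -0.001]
force: [-2.1, -11.5, 0.2]
opening: 28.4
finger_force: 26.2
```

```bash
python3 - <<'E'
from h import *
go(524.5,214.7,175.6)
E
```

```text
t 22.65 pos [518.8 214.4 173.9] yang 84.8 tilt [-0.1  -0.34] F [ -2.1 -11.5   0.2] open 28.4 ff 26.2
delta units [-0.113  0.017 -0.034]
```

>>> arm_command(
  dp=[
    [-0.06,0,0],
    [-0.05,0,0],
    [0,0,0],
    [0,0,0],
  ],
  twist=[0,0,0,0],
)

```text
time: 23.05
tool_pos: [524.1, 214.0, 174.1]
orientation: [0.045, 0.999, -0.003, -0.001]
force: [-2.4, -10.4, 2.0]
opening: 28.6
finger_force: 26.3
```

```bash
python3 - <<'E'
from h import *
go(524.5,214.7,175.6)
E
```

```text
t 23.05 pos [524.1 214.  174.1] yang 84.81 tilt [-0.08 -0.33] F [ -2.4 -10.4   2. ] open 28.6 ff 26.3
delta units [-0.007  0.015 -0.03 ]
```

>>> arm_command(
  dp=[
    [-0.03,0,0],
    [0,0,0],
    [0,-0.03,0],
    [0,-0.03,0],
    [0,-0.03,0],
  ],
  twist=[0,0,0,0,0],
)

```text
time: 23.55
tool_pos: [525.1, 209.5, 174.1]
orientation: [0.045, 0.999, -0.003, -0.001]
force: [-2.8, -10.6, 1.7]
opening: 28.5
finger_force: 26.3
```

>>> arm_command(
  dp=[
    [0,-0.04,0],
    [0,-0.04,0],
    [0,-0.04,0],
    [0,-0.04,0],
    [0,0,0],
  ],
  twist=[0,0,0,0,0],
)

```text
time: 24.05
tool_pos: [524.4, 201.7, 174.1]
orientation: [0.045, 0.999, -0.003, -0.001]
force: [-2.5, -8.5, 1.0]
opening: 28.4
finger_force: 26.2
```

```bash
python3 - <<'E'
from h import *
go(521.5,184.9,175.6)
E
```

```text
t 24.05 pos [524.4 201.7 174.1] yang 84.82 tilt [-0.07 -0.28] F [-2.5 -8.5  1. ] open 28.4 ff 26.2
delta units [ 0.027 -0.339 -0.028]
```

>>> arm_command(
  dp=[
    [0,-0.03,0],
    [0,-0.03,0],
    [0,-0.03,0],
    [0,-0.03,0],
    [0,0,0],
  ],
  twist=[0,0,0,0,0],
)

```text
time: 24.55
tool_pos: [523.8, 195.9, 174.1]
orientation: [0.045, 0.999, -0.002, -0.001]
force: [-2.3, -8.0, 0.7]
opening: 28.3
finger_force: 26.2
```

>>> arm_command(
  dp=[
    [0,-0.03,0],
    [0,-0.03,0],
    [0,-0.03,0],
    [0,0,0],
  ],
  twist=[0,0,0,0],
)

```text
time: 24.95
tool_pos: [523.4, 191.9, 174.1]
orientation: [0.045, 0.999, -0.002, -0.0]
force: [-2.3, -7.1, 1.5]
opening: 28.1
finger_force: 26.1
```

>>> arm_command(
  dp=[
    [0,-0.02,0],
    [0,-0.02,0],
    [0,-0.02,0],
    [0,0,0],
  ],
  twist=[0,0,0,0],
)

```text
time: 25.35
tool_pos: [523.1, 189.1, 174.1]
orientation: [0.045, 0.999, -0.002, -0.0]
force: [-1.9, -6.1, 0.2]
opening: 28.4
finger_force: 26.1
```

```bash
python3 - <<'E'
from h import *
go(521.5,184.9,175.6)
E
```

```text
t 25.35 pos [523.1 189.1 174.1] yang 84.83 tilt [-0.06 -0.18] F [-1.9 -6.1  0.2] open 28.4 ff 26.1
delta units [ 0.025 -0.087 -0.029]
```

>>> arm_command(
  dp=[
    [0,-0.02,0],
    [0,-0.02,0],
    [0,-0.01,0],
    [0,0,0],
  ],
  twist=[0,0,0,0],
)

```text
time: 25.75
tool_pos: [522.9, 186.8, 174.1]
orientation: [0.045, 0.999, -0.001, -0.0]
force: [-1.1, -5.9, 0.5]
opening: 28.2
finger_force: 26.1
```

>>> arm_command(
  dp=[
    [0,-0.02,0],
    [0,-0.02,0],
    [0,0,0],
    [0,0,0],
  ],
  twist=[0,0,0,0],
)

```text
time: 26.15
tool_pos: [522.8, 185.4, 174.1]
orientation: [0.045, 0.999, -0.001, -0.0]
force: [-1.2, -4.8, 0.4]
opening: 28.1
finger_force: 26.1
```

```bash
python3 - <<'E'
from h import *
go(521.5,184.9,175.6)
E
```

```text
t 26.15 pos [522.8 185.4 174.1] yang 84.83 tilt [-0.03 -0.09] F [-1.2 -4.8  0.4] open 28.1 ff 26.1
delta units [ 0.025 -0.013 -0.03 ]
```

>>> arm_command(
  dp=[
    [0,-0.02,0],
    [0,-0.01,0],
    [0,0,0],
    [0,0,0],
  ],
  twist=[0,0,0,0],
)

```text
time: 26.55
tool_pos: [522.8, 185.1, 174.1]
orientation: [0.045, 0.999, 0.001, 0.0]
force: [-0.8, 2.0, -0.8]
opening: 28.2
finger_force: 26.1
```

>>> arm_command(
  dp=[
    [0,-0.02,0],
    [0,-0.01,0],
    [0,0,0],
    [0,0,0],
  ],
  twist=[0,0,0,0],
)

```text
time: 26.95
tool_pos: [522.6, 184.9, 174.1]
orientation: [0.045, 0.999, 0.002, 0.0]
force: [-0.6, 9.0, -0.5]
opening: 28.3
finger_force: 26.2
```

```bash
python3 - <<'E'
from h import *
go(521.5,184.9,175.6)
c=optics.calibration("side")
im=optics.snapshot("side");cs=optics.snapshot("scene")
t=np.radians(-4.9);R=np.array([[np.cos(t),-np.sin(t)],[np.sin(t),np.cos(t)]]);o=np.array([514.8,113.])
cc=optics.calibration("scene")
for n,c,im in(("side",c,im),("scene",cc,cs)):
  g=im.max(2)
  k,l,s,ce=cv2.connectedComponentsWithStats((g<60).astype(np.uint8))
  e=proj(c,np.append(o+R@(0,-55),182));print(n,"cap exp",e, "if y-49",proj(c,np.append(o+R@(0,-49),182)))
  for i in range(1,k):
    if s[i,4]>40 and np.abs(ce[i]-e).max()<25: print(s[i],ce[i].round(1))
E
```

```text
t 26.95 pos [522.6 184.9 174.1] yang 84.82 tilt [0.04 0.24] F [-0.6  9.  -0.5] open 28.3 ff 26.2
delta units [ 0.022 -0.002 -0.029]
side cap exp [210.64734806 163.41686954] if y-49 [209.88150133 162.46884553]
[196 157  24  14 217] [210.3 163.5]
scene cap exp [306.90541816 186.5815233 ] if y-49 [308.28328228 187.27710243]
[299 181  17  14 188] [306.7 187.2]
```

>>> arm_command(
  dp=[
    [0,0.02,0],
    [0,0.02,0],
    [0,0,0],
  ],
  twist=[0,0,0],
)

```text
time: 27.35
tool_pos: [522.9, 185.1, 174.1]
orientation: [0.045, 0.999, -0.0, 0.0]
force: [-1.1, 1.9, 0.6]
opening: 28.1
finger_force: 26.2
```

>>> arm_command(
  dp=[
    [0,0,0],
    [0,0,0],
    [0,0,0],
    [0,0,0],
  ],
  twist=[0,0,0,0],
  jaw=0,
)

```text
time: 27.75
tool_pos: [523.0, 184.8, 174.1]
orientation: [0.045, 0.999, -0.0, 0.0]
force: [-0.1, -1.0, 0.4]
opening: 42.4
finger_force: 0.0
```

>>> arm_command(
  dp=[
    [0,0,-0.1],
    [0,0,-0.4],
    [0,0,-0.7],
    [0,0,-0.7],
    [0,0,-0.4],
  ],
  twist=[0,0,0,0,0],
)

```text
time: 28.25
tool_pos: [523.9, 185.1, 293.0]
orientation: [0.045, 0.999, 0.0, 0.002]
force: [-0.1, 0.0, 0.5]
opening: 42.2
finger_force: 0.0
```

```bash
python3 - <<'E'
from h import *
go(521.5,184.9,175.6)
t=np.radians(-4.9);R=np.array([[np.cos(t),-np.sin(t)],[np.sin(t),np.cos(t)]]);o=np.array([514.8,113.])
for n in("side","scene","wrist"):
  c=optics.calibration(n);im=optics.snapshot(n);g=im.max(2)
  k,l,s,ce=cv2.connectedComponentsWithStats((g<(60 if n!="wrist" else 85)).astype(np.uint8))
  for nm,p in(("cap",(0,-55,182)),("ball",(0,72,193)),):
    e=proj(c,np.append(o+R@p[:2],p[2]));print(n,nm,e.round(1))
    for i in range(1,k):
      if s[i,4]>30 and np.abs(ce[i]-e).max()<25: print(s[i],ce[i].round(1))
  # bystander check
  if n!="wrist":
    d=np.abs(im.astype(int)-np.load(f"{n}0.npy")).max(2)>60
    kk,ll,ss,cc=cv2.connectedComponentsWithStats(d.astype(np.uint8))
    print("changed",[(ss[i].tolist()) for i in range(1,kk) if ss[i,4]>25])
E
```

```text
t 28.25 pos [523.9 185.1 293. ] yang 84.82 tilt [0.28 0.03] F [-0.1  0.   0.5] open 42.2 ff 0.0
delta units [ 0.059 -0.012  2.348]
side cap [210.6 163.4]
[193 139   7   9  46] [195.8 142.5]
[196 157  24  14 218] [210.3 163.6]
side ball [195.3 141.9]
[193 139   7   9  46] [195.8 142.5]
[196 157  24  14 218] [210.3 163.6]
changed [[34, 0, 33, 27, 308], [63, 0, 6, 8, 32], [96, 0, 8, 9, 53], [106, 0, 21, 2, 38], [130, 1, 14, 9, 55], [155, 6, 24, 5, 77], [131, 10, 14, 7, 56], [81, 12, 55, 31, 984], [160, 12, 36, 5, 116], [0, 26, 79, 20, 836], [146, 37, 6, 7, 26], [58, 46, 23, 8, 107], [176, 50, 27, 67, 954], [60, 55, 25, 49, 449], [204, 156, 17, 26, 331], [24, 183, 13, 12, 65], [41, 183, 18, 18, 196], [50, 193, 14, 34, 259], [239, 230, 20, 19, 315], [239, 246, 20, 6, 38]]
scene cap [306.9 186.6]
[299 181  17  14 188] [306.7 187.2]
scene ball [337.7 199.2]
[334 196   9  10  63] [337.8 200.1]
changed [[374, 0, 138, 121, 3748], [467, 4, 12, 12, 65], [346, 38, 57, 57, 1294], [341, 63, 10, 10, 48], [431, 65, 18, 38, 131], [324, 74, 37, 24, 359], [375, 79, 55, 36, 541], [359, 98, 10, 11, 39], [323, 101, 36, 76, 1115], [410, 100, 34, 23, 356], [435, 115, 11, 22, 38], [384, 117, 14, 10, 100], [480, 116, 32, 34, 430], [403, 119, 7, 12, 29], [503, 148, 9, 8, 30], [485, 160, 27, 12, 103], [481, 165, 31, 27, 395], [246, 169, 16, 27, 200], [298, 180, 25, 38, 550], [331, 194, 12, 19, 99], [310, 212, 9, 7, 26]]
wrist cap [ 94.2 184.3]
[  53  148   81   73 4497] [ 93.1 184.3]
wrist ball [254.7 187.1]
[ 237  150   62   54 1628] [266.6 176.1]
```

```bash
python3 -c "
from station import workorder
print(workorder.job_done())"
```

```text
the job is handed in; nothing more can be done
None
```

The job is handed in at 28 s: the tall jar is clamped upright in the V-block (jaw at about 0.010, handle upright, eased forward under control), the gripper is clear and the other items are unmoved in the final images, but I viewed 12 pictures, over the limit of 10.

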